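Stack the illuminator lens into its rod cage at the microscope bench

ROBOT

A 6-joint arm with a two-finger parallel gripper is mounted at the origin on the work surface. World frame = base frame: x ahead of the robot, y to its left, z up, the work surface at z = 0. Lengths are in m, angles in rad, forces in N, time in s.
With the tool pointing down it reaches from about 0.35 to 0.975 m from the base axis. Payload 4.9 kg.
Tool frame: the origin (TCP) lies at the very end of the fingers, on their centre line; the grasp point (between the pads) lies 19 mm behind it; z points along the fingers, y is the line along which they close (so a half turn about z gives the same grasp; the last joint's range is limited). The gripper opens to 85 mm and grips with 20 to 120 N. Pads are 22 mm wide; open, the fingers measure 114 mm over their backs; the gripper's body (76 mm by 85 mm) begins 54 mm behind the grasp point. The pads swing forward as they close: fully open they stand 13 mm farther back than shut.
Start: joints at [-1.38, 0.053, 1.613, -0, 1.476, -0.119], TCP at [0.191, -0.595, 0.231] pointing down, gripper open.
Joint ranges: [-3.01, 3.01], [-1.01, 2.22], [0.06, 2.58], [-1.02, 4.17], [0.09, 2.62], [-3.14, 3.14]. Speed limits (rad/s): [2.57, 2.57, 3.14, 3.14, 3.14, 3.14].

INTERFACE

Orientations are given as a rotation vector (axis times angle).
In Python, from station import * gives the robot as it stands.
- The arm moves only by the shell command python3 -m crank 'ROWS' [OPENING] [FORCE]. ROWS is JSON, a list of rows, each an object with "offset": the shift along the tool's x, y, z in m, a list of three; "twist": the turn, a rotation vector about the tool's x, y, z in degrees, a list of three. In form: [{"offset": [x, y, z], "twist": [rx, ry, rz]}, ...]. A call has 1 to 20 rows; each row is the pose to reach, as a shift and turn from the pose commanded when the call began, along the tool's axes at that moment; what a row does not reach only later rows make up. A row lasts 1/8 s, in which the tool goes at most 62.5 mm and 10.7 degrees, less where a joint would pass 70% of its speed; a pose out of reach is approached as far as the arm can. A call with a gripper value outside its range is refused whole. OPENING is the opening, from 0 (shut) to 1 (fully open), set as the call begins (- or left out, the last holds). The fingers move at their own pace and stop on an object; FORCE is the grip in N (left out, the last holds). Time passes only in rows, so rows that repeat a pose let the fingers close. It gives the time, the measured TCP pose, the force, the opening and the grip force at its end, in the units of the state.
- get_obs(): the state, without advancing time (a new reading comes with each control period).
- get_image(name): name is "scene" or "side" or "wrist"; returns the picture (420x560x3 uint8, red, green, blue); there is no depth.
- get_calibration(name): a dict with "intrinsics" (3x3 intrinsics, pixels), "world_from_camera" (4x4, takes a point from camera to world coordinates); the wrist camera has in their place "tool_from_camera" (4x4, takes a point from camera to tool coordinates, whose origin is the TCP and whose axes are the flange's). Camera axes: x right, y up, looking along -z (the intrinsics and any distortion apply to the point x, -y, -z); pixel columns grow to the right and rows downward; lengths in m; the calibration is good to about 2 mm. A picture is of the moment at which its call begins: read the wrist's pose just before it. get_calibration takes no time and is no camera call.
- finish_job(): hands the job in; it is judged then, once.
Trained networks look in the newest picture that a camera, given by its name, has taken for a name from the list of things; names that differ only in an ending like _2 or _b are one class to them, and where a whole thing is asked for, a point or a joint stands for the part that bears it (a point fixed in the world has none). Each returns a list of dicts, best first, with "confidence" (0 to 1); they miss things now and then, are a little off and sometimes report something else, mostly with a low value. They report only what shows in the picture. A call takes as long as a camera call. They do not tell look-alikes from the thing itself.
- cut_out(query, camera): "region" (420x560 bool, what is visible of it) and "rect" ([centre column, centre row, width, height] in pixels, round what is visible of it).
The state is a dict: "t": time; "q": joint angles; "dq": joint speeds; "effort": joint torques, N m; "tool_pos": TCP position; "tool_rot": TCP orientation; "contact_force": force on the tool from outside, world axes, zero at the start; "wrist_torque": the same for the moment, N m; "opening": finger opening in m; "grip_force": force on a finger pad.
Only numpy, scipy, OpenCV 4.12 (cv2) and the standard library are available. Lean on these libraries where they do the work, as an engineer would, in place of code of your own. Each camera call takes 0.05 s, during which the arm holds its last target. There are 200 camera calls.

TASK

Build the microscope's illuminator stack in the four-rod cage: first the tall spacer tube, then the glass lens blank on it, then the low retaining ring (the one with the narrower bore) on top, each lying flat between the rods. The wide ring and the small glass disc lying about belong to another instrument. Set the glass down, do not drop it.

Things in the scene. Friction and masses are not known exactly. Their poses are not given: they have to be found in the camera images.
- cage: Holder, fixed: black square plate 76 x 76 x 10 mm with four upright 6 mm steel rods, axes 25 mm either side of centre along its x and y (44 mm free between neighbours), rod tops 50 mm above the table. The stack stands on the plate between the rods, with about 8 mm play; fingers pass between rods along the plate's x or y. Origin: centre of the underside, z up, x and y along the sides; yaw up to 0.6 rad.
- spacer: Plain aluminium tube, the tallest of the parts: outer diameter 48 mm, bore 36 mm, 20 mm high, 45 g, standing on the table on its end. Origin: centre of its underside, z up along its axis.
- lens: Lens blank: a solid flat disc of pale ground glass, diameter 48 mm, 12 mm thick, 55 g, lying flat. (The glass disc of only 30 mm is another part and stays out.) Origin: centre of its underside, z up along its axis.
- ring: Retaining ring: a low aluminium ring, outer diameter 48 mm, bore 32 mm, 12 mm high, 35 g, with two dark spanner slots in its top face, lying flat. (The low ring of 68 mm outer diameter is another part and does not fit.) Origin: centre of its underside, z up along its axis.
Things that resemble listed ones, but are neither listed nor needed, are in the scene too. What is shaped like the cage but orange or turquoise is not meant. What is shaped like the lens but blue is not meant.

How it is judged:
By the outcome, as a careful person would: the job done as asked, in the order asked, and still so for the second after the job is handed in, with the robot touching nothing.
It also fails if it takes over 54 s, if anything falls off the work surface, if the arm or the gripper's body presses on something with over 40 N, if the wrist force passes 120 N, or if a joint passes its speed limit or range.

## Working session

There is one attempt and no reset: what is moved stays moved. The work goes in short steps, Python scripts to look and compute and a shell command to move; the robot and the scene stay as the last step left them, time stands still between calls to the robot, and variables do not carry over. Pictures are saved under pics/ and viewed, at most 13 in all, crops included, and the job is handed in when it is done.

```bash
mkdir -p pics; ls; python3 - <<'E'
from station import *
import cv2,numpy as np
o=get_obs();print(o)
a=get_image("scene");b=get_image("side")
cv2.imwrite("pics/a.png",cv2.cvtColor(a,cv2.COLOR_RGB2BGR));cv2.imwrite("pics/b.png",cv2.cvtColor(b,cv2.COLOR_RGB2BGR))
for c in("scene","side","wrist"):print(c,get_calibration(c))
for c in("scene","side"):
  for n in("cage","spacer","lens","ring"):
    print(c,n,[(round(d["confidence"],2),np.round(d["rect"])) for d in cut_out(n,c)])
E
```

```text
pics
{'t': 0.0, 'q': array([-1.38002015e+00,  5.33707000e-02,  1.61432227e+00, -2.47767207e-05,
        1.47595572e+00, -1.19016064e-01]), 'dq': array([ 0.00243396,  0.00143649,  0.00320837,  0.00038643, -0.0005322 ,
       -0.0001096 ]), 'effort': array([-1.69085208e-03, -3.93679583e+01, -3.70178318e+01, -2.23491811e-04,
        7.23318910e-03,  1.30746596e-05]), 'tool_pos': array([ 0.19040307, -0.59463622,  0.23003753]), 'tool_rot': array([-3.10195031e+00, -4.84363769e-01,  1.54468600e-04]), 'contact_force': array([-0.53206543,  0.33857019, -0.2872674 ]), 'wrist_torque': array([ 0.02664752, -0.03134565,  0.01058918]), 'grip_force': 0.0, 'opening': 0.08538075698672358}
scene {'intrinsics': array([[510.57811249,   0.        , 275.29155801],
       [  0.        , 510.57811249, 212.77815167],
       [  0.        ,   0.        ,   1.        ]]), 'world_from_camera': array([[-0.75436731, -0.47174549,  0.45649332,  0.92666779],
       [ 0.65638237, -0.55222047,  0.51401823,  0.46971505],
       [ 0.00959917,  0.68739271,  0.72622249,  0.73035075],
       [ 0.        ,  0.        ,  0.    
[... 970 characters left out ...]
00,
         1.00000000e+00]])}
scene cage [(0.97, array([286., 268.,  56.,  53.])), (0.83, array([206., 246.,  56.,  54.])), (0.64, array([302., 160.,  48.,  46.]))]
scene spacer [(0.63, array([151., 175.,  21.,  19.]))]
scene lens [(0.88, array([257., 207.,  21.,  20.])), (0.86, array([236., 177.,  21.,  16.]))]
scene ring [(0.85, array([373., 366.,  35.,  31.]))]
side cage [(0.96, array([339., 211.,  35.,  31.])), (0.95, array([236., 242.,  42.,  38.])), (0.88, array([225., 212.,  36.,  22.]))]
side spacer [(0.6, array([261., 170.,  15.,  15.]))]
side lens [(0.66, array([277., 214.,  17.,  10.])), (0.64, array([296., 197.,  22.,  11.]))]
side ring [(0.81, array([193., 313.,  26.,  20.]))]
```

View pics/a.png

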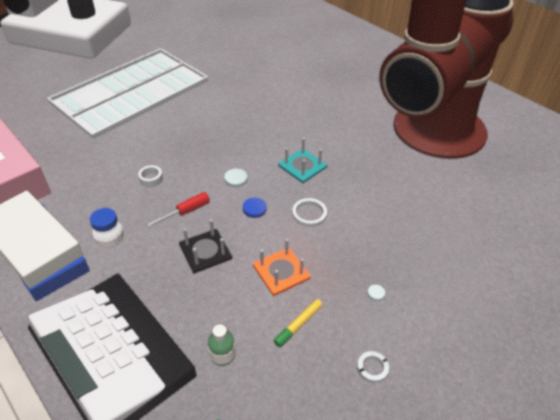

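View pics/b.png

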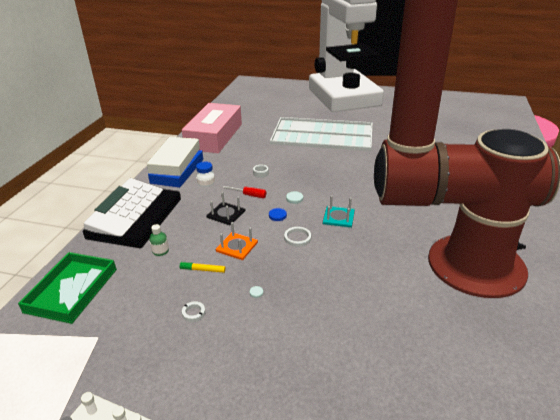

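The black cage is at scene (206,248), the spacer at (150,175), the clear lens at (236,177) and the slotted ring at (373,366). The blue disc, the orange and turquoise cages, the wide ring at (310,211) and the small disc at (376,292) are decoys.

```bash
cat > h.py <<'E'
from station import *
import cv2,numpy as np
from scipy.spatial.transform import Rotation as R
def campose(c,o=None):
    k=get_calibration(c);K=k["intrinsics"]
    if c!="wrist": return K,k["world_from_camera"]
    o=o or get_obs();T=np.eye(4);T[:3,:3]=R.from_rotvec(o["tool_rot"]).as_matrix();T[:3,3]=o["tool_pos"]
    return K,T@k["tool_from_camera"]
def topt(u,v,z,K,T):
    d=T[:3,:3]@np.array([(u-K[0,2])/K[0,0],-(v-K[1,2])/K[1,1],-1]);p=T[:3,3]
    return p+d*(z-p[2])/d[2]
def proj(P,K,T):
    q=(np.atleast_2d(P)-T[:3,3])@T[:3,:3]
    return np.c_[K[0,2]-K[0,0]*q[:,0]/q[:,2],K[1,2]+K[1,1]*q[:,1]/q[:,2]]
def down(yaw): # tool y axis (closing) at world angle yaw, pointing down
    y=np.array([np.cos(yaw),np.sin(yaw),0]);z=np.array([0,0,-1.]);return np.c_[np.cross(y,z),y,z]
def go(p,yaw=None,o=None):
    o=o or get_obs();A=R.from_rotvec(o["tool_rot"]).as_matrix()
    cur=np.arctan2(A[1,1],A[0,1])
    if yaw is None: yaw=cur
    yaw=cur+(yaw-cur+np.pi/2)%np.pi-np.pi/2
    print("offset",np.round(A.T@(np.array(p)-o["tool_pos"]),4),"twist",np.round(np.degrees(R.from_matrix(A.T@down(yaw)).as_rotvec()),1),"yaw",round(yaw,3),"pos",np.round(o["tool_pos"],4),"q",np.round(o["q"],2))
def save(im,n):cv2.imwrite("pics/"+n,cv2.cvtColor(im,cv2.COLOR_RGB2BGR))
E
python3 - <<'E'
from h import *
h={"cage":.005,"spacer":.01,"lens":.006,"ring":.006}
for c in("scene","side"):
  get_image(c)
  K,T=campose(c)
  for n in h:
    for d in cut_out(n,c):
      m=d["region"];v,u=np.nonzero(m)
      P=topt(d["rect"][0],d["rect"][1],h[n],K,T); print(c,n,np.round(d["rect"]),np.round(P[:2],4))
K,T=campose("scene")
for u,v in[(180,249),(210,270),(231,254),(200,233)]:print(np.round(topt(u,v,.01,K,T),3))
go([.5,-.2,.3],0)
E
```

```text
scene cage [206. 246.  58.  50.] [ 0.622  -0.0639]
scene cage [300. 161.  50.  45.] [ 0.3274 -0.1256]
scene cage [285. 269.  54.  58.] [0.5477 0.0707]
scene spacer [151. 175.  24.  25.] [ 0.6002 -0.2897]
scene lens [254. 206.  23.  20.] [ 0.4901 -0.0844]
scene lens [236. 180.  23.  16.] [ 0.4719 -0.1684]
scene ring [372. 368.  38.  32.] [0.5723 0.2976]
side cage [340. 212.  34.  33.] [ 0.3361 -0.1317]
side cage [225. 208.  40.  31.] [ 0.6412 -0.0748]
side cage [237. 241.  45.  37.] [0.5627 0.0521]
side spacer [260. 172.  16.   9.] [ 0.6038 -0.2812]
side lens [296. 197.  16.  11.] [ 0.4666 -0.1733]
side lens [278. 215.  23.   8.] [ 0.492  -0.0777]
side ring [193. 313.  23.  18.] [0.5701 0.3017]
[ 0.665 -0.084  0.01 ]
[ 0.652 -0.01   0.01 ]
[ 0.602 -0.015  0.01 ]
[ 0.615 -0.092  0.01 ]
offset [ 0.4152 -0.2821 -0.0687] twist [ -0.   -0.  -72.3] yaw 0.0 pos [ 0.1905 -0.5952  0.2313] q [-1.38  0.05  1.61  0.    1.48 -0.12]
```

```bash
python3 - <<'E'
from h import *
go([.58,-.17,.23],np.radians(-90))
E
```

```text
offset [ 0.5006 -0.2862  0.0013] twist [-0.  -0.  17.7] yaw -1.571 pos [ 0.1905 -0.5952  0.2313] q [-1.38  0.05  1.61  0.    1.48 -0.12]
```

```bash
python3 -m crank '[{"offset":[0.06,-0.034,0],"twist":[0,0,2]},{"offset":[0.11,-0.063,0],"twist":[0,0,4]},{"offset":[0.16,-0.092,0],"twist":[0,0,6]},{"offset":[0.21,-0.12,0],"twist":[0,0,8]},{"offset":[0.26,-0.149,0],"twist":[0,0,10]},{"offset":[0.31,-0.177,0],"twist":[0,0,12]},{"offset":[0.36,-0.206,0],"twist":[0,0,14]},{"offset":[0.41,-0.234,0],"twist":[0,0,16]},{"offset":[0.46,-0.263,0],"twist":[0,0,17.7]},{"offset":[0.5006,-0.2862,0.001],"twist":[0,0,17.7]},{"offset":[0.5006,-0.2862,0.001],"twist":[0,0,17.7]}]' 1
cat >m.py <<'E'
import sys
from h import *
H={"cage":.005,"spacer":.01,"lens":.006,"ring":.006}
o=get_obs();im=get_image("wrist");K,T=campose("wrist",o);save(im,sys.argv[1])
for n in sys.argv[2:]:
    for d in cut_out(n,"wrist"):
      print(n,round(d["confidence"],2),np.round(d["rect"]),np.round(topt(d["rect"][0],d["rect"][1],H[n],K,T)[:2],4))
print(get_obs()["t"],o["tool_pos"])
E
python3 m.py w1.png cage spacer lens
```

```text
t: 2.38
tool_pos: [0.5814, -0.1676, 0.2301]
tool_rot: [-3.141, -0.008, 0.0]
contact_force: [-0.8, -1.2, -0.2]
opening: 0.0853
grip_force: 0.0
cage 0.9 [179. 138.  81.  81.] [ 0.6326 -0.0505]
cage 0.73 [238. 345.  53.  22.] [ 0.3513 -0.1097]
cage 0.56 [ 78. 204.  88.  76.] [0.553  0.0792]
cage 0.26 [281. 268.  36.  32.] [ 0.4689 -0.1696]
spacer 0.72 [381. 163.  46.  46.] [ 0.6055 -0.2845]
lens 0.97 [280. 269.  36.  34.] [ 0.4683 -0.1677]
lens 0.86 [210. 248.  43.  31.] [ 0.4959 -0.0794]
2.575 [ 0.58140681 -0.16761698  0.23006543]
```

View pics/w1.png

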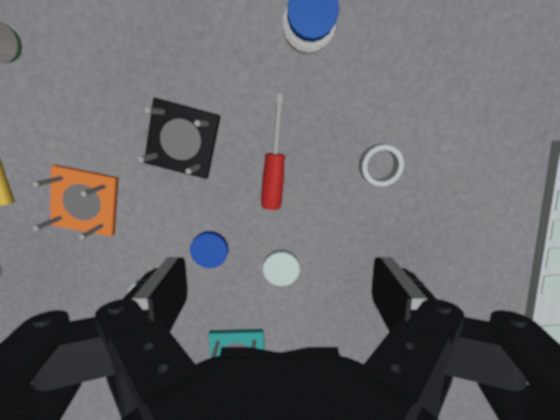

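Clear view: black cage centred near (180,138) with plate corners about (153,98), (219,114), (207,178), (144,162). The spacer is at (382,165), the lens at (281,269), and the screwdriver lies between cage and spacer, out of the way.

```bash
python3 - <<'E'
from h import *
o=get_obs();im=get_image("wrist");K,T=campose("wrist",o)
g=im.max(2);m=np.zeros_like(g);s=(slice(80,200),slice(130,240));m[s]=(g[s]<52)*255
m=cv2.morphologyEx(m,cv2.MORPH_CLOSE,np.ones((5,5),np.uint8))
c=max(cv2.findContours(m,0,2)[0],key=cv2.contourArea)
P=np.array([topt(u,v,.01,K,T)[:2] for u,v in c[:,0]])
print("cage",cv2.minAreaRect((P*1000).astype(np.float32)))
Q=np.array([topt(u,v,.01,K,T)[:2] for u,v in[(153,98),(219,114),(207,178),(144,162)]])
print("hand",Q.mean(0),np.degrees(np.arctan2(*(np.roll(Q,-1,0)-Q).T[::-1])),np.linalg.norm(np.roll(Q,-1,0)-Q,axis=1))
# top circle fits of spacer, lens
for n,z in(("spacer",.012),("lens",.008)):
  for d in cut_out(n,"wrist"):
    v,u=np.nonzero(d["region"]);P=np.array([topt(a,b,z,K,T)[:2] for a,b in zip(u,v)],np.float32)
    print(n,cv2.minEnclosingCircle(P))
go([.605,-.285,.12],np.radians(-90),o)
E
```

```text
cage ((631.3895874023438, -54.61968231201172), (73.65592193603516, 72.45328521728516), 75.558349609375)
hand [ 0.63028606 -0.0578556 ] [-103.27592214  166.01622784   75.32709429  -14.50529006] [0.07377608 0.07428697 0.07443559 0.07248328]
spacer ((0.6017210483551025, -0.2838086485862732), 0.026496920734643936)
lens ((0.47047871351242065, -0.1702137291431427), 0.025739243254065514)
lens ((0.4948854148387909, -0.07909100502729416), 0.02577928453683853)
offset [0.0255 0.1141 0.1103] twist [ 0.  0. -0.] yaw -1.571 pos [ 0.5795 -0.1709  0.2303] q [-0.41  0.    1.66 -0.    1.47  1.16]
```

```bash
python3 -m crank '[{"offset":[0.012,0.055,0.03],"twist":[0,0,8]},{"offset":[0.022,0.113,0.06],"twist":[0,0,14.5]},{"offset":[0.023,0.114,0.1],"twist":[0,0,14.5]},{"offset":[0.023,0.114,0.1],"twist":[0,0,14.5]},{"offset":[0.023,0.114,0.1],"twist":[0,0,14.5]}]'
cat >circ.py <<'E'
import sys
from h import *
n,z=sys.argv[1],float(sys.argv[2])
obs=[]
for i in range(2):
  o=get_obs();obs.append(o["tool_pos"]);im=get_image("wrist");K,T=campose("wrist",o)
  for d in cut_out(n,"wrist")[:2]:
    c=max(cv2.findContours(d["region"].astype(np.uint8),0,2)[0],key=cv2.contourArea)
    P=np.array([topt(a,b,z,K,T)[:2] for a,b in c[:,0]],np.float32)
    (a,b),ax,an=cv2.fitEllipse(P*1000)
    r=P.mean(0);print(n,np.round(d["rect"]),"ctr",np.round([a/1e3,b/1e3],4),"axes",np.round(ax,1))
    A=R.from_rotvec(o["tool_rot"]).as_matrix();print(" tool offset to ctr",np.round(A.T@(np.array([a/1e3,b/1e3,0])-o["tool_pos"]),4))
print("t",get_obs()["t"],np.round(obs,4))
if len(sys.argv)>3: save(im,sys.argv[3])
E
python3 circ.py spacer 0.013 s1.png
```

```text
t: 3.35
tool_pos: [0.6035, -0.2842, 0.1319]
tool_rot: [3.116, -0.395, 0.002]
contact_force: [-0.7, -0.3, 0.6]
opening: 0.0854
grip_force: 0.0
spacer [282. 205.  58.  57.] ctr [ 0.6032 -0.2843] axes [47.6 50.2]
 tool offset to ctr [-4.000e-04  1.000e-04  1.319e-01]
spacer [282. 206.  54.  58.] ctr [ 0.6033 -0.2843] axes [47.5 50.9]
 tool offset to ctr [-0.0016  0.0002  0.1334]
t 3.55 [[ 0.6035 -0.2842  0.1319]
 [ 0.6044 -0.2842  0.1334]]
```

View pics/s1.png

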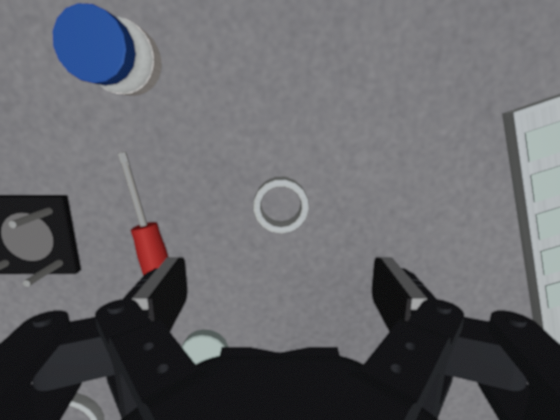

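The spacer sits centred under the tool at (282,205), and the cage edges run parallel to the image axes, so the yaw is right. Descend and grip.

```bash
python3 -m crank '[{"offset":[-0.001,0,0.05],"twist":[0,0,0]},{"offset":[-0.001,0,0.095],"twist":[0,0,0]},{"offset":[-0.001,0,0.12],"twist":[0,0,0]},{"offset":[-0.001,0,0.127],"twist":[0,0,0]},{"offset":[-0.001,0,0.127],"twist":[0,0,0]}]' 1
python3 -m crank '[{"offset":[0,0,0],"twist":[0,0,0]},{"offset":[0,0,0],"twist":[0,0,0]},{"offset":[0,0,0],"twist":[0,0,0]},{"offset":[0,0,0],"twist":[0,0,0]}]' 0 35
python3 - <<'E'
from h import *
go([.6035,-.2845,.105]);go([.6308,-.056,.105],np.radians(-104.5))
E
```

```text
t: 4.18
tool_pos: [0.6029, -0.2839, 0.0045]
tool_rot: [3.116, -0.394, 0.002]
contact_force: [0.5, 0.0, 0.8]
opening: 0.0853
grip_force: 0.0
t: 4.68
tool_pos: [0.6032, -0.2844, 0.0054]
tool_rot: [3.116, -0.395, 0.004]
contact_force: [-0.8, 1.2, 6.9]
opening: 0.0467
grip_force: 35.5
offset [ 0.0005  0.0001 -0.0996] twist [ 0.  -0.1  0. ] yaw -1.823 pos [ 0.6032 -0.2844  0.0054] q [-0.55  0.37  1.65  0.    1.12  1.27]
offset [-0.0301 -0.228  -0.0998] twist [ 0.  -0.1  0.1] yaw -1.824 pos [ 0.6032 -0.2844  0.0054] q [-0.55  0.37  1.65  0.    1.12  1.27]
```

```bash
python3 -m crank '[{"offset":[0,0,-0.05],"twist":[0,0,0]},{"offset":[0,0,-0.1],"twist":[0,0,0]},{"offset":[-0.03,-0.057,-0.13],"twist":[0,0,0]},{"offset":[-0.06,-0.114,-0.13],"twist":[0,0,0]},{"offset":[-0.09,-0.171,-0.13],"twist":[0,0,0]},{"offset":[-0.09,-0.228,-0.13],"twist":[0,0,0]},{"offset":[-0.09,-0.228,-0.13],"twist":[0,0,0]},{"offset":[-0.09,-0.228,-0.13],"twist":[0,0,0]}]' 0 35
python3 m.py w2.png cage; 
```

```text
t: 5.68
tool_pos: [0.572, -0.0404, 0.1335]
tool_rot: [3.116, -0.393, 0.001]
contact_force: [0.5, 0.0, 0.4]
opening: 0.0465
grip_force: 36.3
cage 0.75 [416. 384.  37.  51.] [ 0.3405 -0.131 ]
cage 0.68 [277. 132.  92.  93.] [ 0.6317 -0.0525]
cage 0.56 [162. 248. 102.  85.] [0.5559 0.0784]
5.775 [ 0.57203334 -0.04044409  0.13352365]
```

View pics/w2.png

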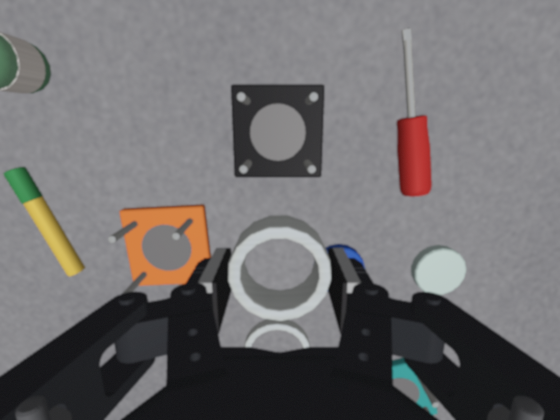

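Cage plate corners at (232,85), (324,85), (322,177), (236,177); it is square to the tool. The spacer's near rim circle is centred at (280,272).

```bash
python3 - <<'E'
from h import *
k=get_calibration("wrist");K=k["intrinsics"];T=k["tool_from_camera"]
im=get_image("wrist")
g=im.max(2);m=np.zeros_like(g);s=(slice(70,192),slice(215,340));m[s]=(g[s]<52)*255
m=cv2.morphologyEx(m,cv2.MORPH_CLOSE,np.ones((25,25),np.uint8))
c=max(cv2.findContours(m,0,2)[0],key=cv2.contourArea)
P=np.array([topt(u,v,.1335-.01,K,T)[:2] for u,v in c[:,0]])
print("cage in tool",cv2.minAreaRect((P*1000).astype(np.float32)))
Q=np.array([topt(u,v,.1235,K,T)[:2] for u,v in[(232,85),(324,85),(322,177),(236,177)]]);print(Q.mean(0),Q)
rods=[(241,97),(314,97),(311,169),(244,169)]
Q=np.array([topt(u,v,.0835,K,T)[:2] for u,v in rods]);print("rods",Q.mean(0),Q)
for r in (272,),:print("spacer top",topt(280,272,-.015,K,T))
E
```

```text
cage in tool ((60.04010772705078, -4.779624938964844), (72.4803695678711, 71.07672882080078), 0.055921707302331924)
[ 0.05997601 -0.00160842] [[ 0.09705992 -0.03869629]
 [ 0.09698821  0.03476147]
 [ 0.02289214  0.03582234]
 [ 0.02296377 -0.03832121]]
rods [ 0.06021381 -0.00224959] [[ 0.08492501 -0.0271774 ]
 [ 0.08487629  0.0227955 ]
 [ 0.03550343  0.02204609]
 [ 0.03555053 -0.02666253]]
spacer top [ 0.00324721 -0.00075993 -0.015     ]
```

```bash
python3 -m crank '[{"offset":[0.029,-0.001,0],"twist":[0,0,0]},{"offset":[0.0585,-0.002,0],"twist":[0,0,0]},{"offset":[0.0585,-0.002,0.03],"twist":[0,0,0]},{"offset":[0.0585,-0.002,0.06],"twist":[0,0,0]},{"offset":[0.0585,-0.002,0.09],"twist":[0,0,0]},{"offset":[0.0585,-0.002,0.11],"twist":[0,0,0]},{"offset":[0.0585,-0.002,0.119],"twist":[0,0,0]},{"offset":[0.0585,-0.002,0.119],"twist":[0,0,0]},{"offset":[0.0585,-0.002,0.119],"twist":[0,0,0]}]'
```

```text
t: 6.95
tool_pos: [0.6301, -0.0539, 0.0155]
tool_rot: [3.116, -0.396, 0.004]
contact_force: [-0.1, -1.6, 2.7]
opening: 0.0468
grip_force: 36.5
```

```bash
python3 -m crank '[{"offset":[0,0,0],"twist":[0,0,0]},{"offset":[0,0,0],"twist":[0,0,0]},{"offset":[0,0,0],"twist":[0,0,0]},{"offset":[0,0,-0.03],"twist":[0,0,0]},{"offset":[0,0,-0.06],"twist":[0,0,0]},{"offset":[0,0,-0.118],"twist":[0,0,0]},{"offset":[-0.03,0,-0.118],"twist":[0,0,0]},{"offset":[-0.06,0,-0.118],"twist":[0,0,0]},{"offset":[-0.06,0,-0.118],"twist":[0,0,0]},{"offset":[-0.06,0,-0.118],"twist":[0,0,0]}]' 1
python3 m.py w3.png cage spacer lens
```

```text
t: 8.2
tool_pos: [0.5714, -0.0383, 0.1325]
tool_rot: [3.117, -0.395, 0.001]
contact_force: [0.4, 0.5, 0.1]
opening: 0.0857
grip_force: 0.0
cage 0.86 [280. 131.  95.  98.] [ 0.631  -0.0536]
cage 0.66 [164. 249. 108.  94.] [0.5547 0.0777]
spacer 0.71 [280. 130.  60.  64.] [ 0.6318 -0.0535]
lens 0.87 [344. 266.  56.  48.] [ 0.4955 -0.081 ]
lens 0.64 [440. 270.  56.  50.] [ 0.469  -0.1685]
8.4 [ 0.57141555 -0.0382937   0.13246166]
```

View pics/w3.png

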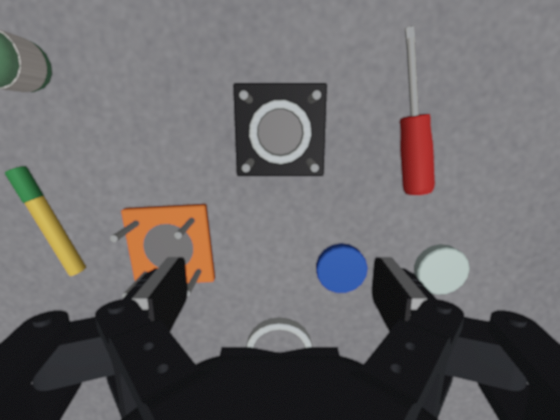

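Spacer stands centred between the rods at (280,131). Next, the pale lens at (442,270); the blue disc at (342,268) is near, so I use a slightly narrower opening.

```bash
python3 - <<'E'
from h import *
k=get_calibration("wrist");K=k["intrinsics"];T=k["tool_from_camera"]
for p in[(443,268),(342,268)]:print(topt(*p,.1325-.009,K,T))
for p in[(280,131)]:print(topt(*p,.1325-.03,K,T))
E
```

```text
[-0.06312964  0.15215364  0.1235    ]
[-0.06303943  0.05762353  0.1235    ]
[ 0.06188334 -0.00043359  0.1025    ]
```

```bash
python3 -m crank '[{"offset":[-0.02,0.05,0],"twist":[0,0,0]},{"offset":[-0.042,0.1,0],"twist":[0,0,0]},{"offset":[-0.063,0.15,0],"twist":[0,0,0]},{"offset":[-0.063,0.151,0],"twist":[0,0,0]},{"offset":[-0.063,0.151,0],"twist":[0,0,0]}]' 0.8
python3 circ.py lens 0.008
```

```text
t: 9.02
tool_pos: [0.4727, -0.1689, 0.1325]
tool_rot: [-3.116, 0.396, -0.001]
contact_force: [-0.9, -0.0, 0.4]
opening: 0.0684
grip_force: 0.0
lens [177. 202.  58.  52.] ctr [ 0.4946 -0.0784] axes [46.7 51.4]
 tool offset to ctr [-0.0015 -0.0931  0.1325]
lens [282. 206.  55.  52.] ctr [ 0.4695 -0.1697] axes [47.3 49.3]
 tool offset to ctr [-0.003   0.0016  0.1325]
lens [177. 202.  56.  53.] ctr [ 0.4944 -0.0786] axes [47.2 50.9]
 tool offset to ctr [-0.0015 -0.092   0.1324]
lens [282. 207.  56.  50.] ctr [ 0.4696 -0.1695] axes [47.4 49.3]
 tool offset to ctr [-0.003   0.0022  0.1324]
t 9.225 [[ 0.4727 -0.1689  0.1325]
 [ 0.473  -0.1681  0.1324]]
```

```bash
python3 -m crank '[{"offset":[-0.002,0.002,0.05],"twist":[0,0,0]},{"offset":[-0.002,0.002,0.1],"twist":[0,0,0]},{"offset":[-0.002,0.002,0.124],"twist":[0,0,0]},{"offset":[-0.002,0.002,0.131],"twist":[0,0,0]},{"offset":[-0.002,0.002,0.131],"twist":[0,0,0]}]' 0.8
python3 -m crank '[{"offset":[0,0,0],"twist":[0,0,0]},{"offset":[0,0,0],"twist":[0,0,0]},{"offset":[0,0,0],"twist":[0,0,0]},{"offset":[0,0,0],"twist":[0,0,0]}]' 0 35
```

```text
t: 9.85
tool_pos: [0.4704, -0.1699, 0.0016]
tool_rot: [3.117, -0.394, 0.0]
contact_force: [-0.7, -0.9, 0.3]
opening: 0.0679
grip_force: 0.0
t: 10.35
tool_pos: [0.4714, -0.1708, 0.0034]
tool_rot: [3.116, -0.395, 0.005]
contact_force: [-0.3, 2.3, 6.2]
opening: 0.0449
grip_force: 35.5
```

```bash
python3 -m crank '[{"offset":[0,0,-0.01],"twist":[0,0,0]},{"offset":[0,0,-0.04],"twist":[0,0,0]},{"offset":[0,0,-0.09],"twist":[0,0,0]},{"offset":[0.015,-0.04,-0.13],"twist":[0,0,0]},{"offset":[0.035,-0.085,-0.13],"twist":[0,0,0]},{"offset":[0.055,-0.13,-0.13],"twist":[0,0,0]},{"offset":[0.065,-0.153,-0.13],"twist":[0,0,0]},{"offset":[0.065,-0.153,-0.13],"twist":[0,0,0]},{"offset":[0.065,-0.153,-0.13],"twist":[0,0,0]}]'
python3 m.py w4.png spacer
```

```text
t: 11.48
tool_pos: [0.5704, -0.0387, 0.1313]
tool_rot: [3.116, -0.395, -0.001]
contact_force: [0.1, -0.3, -0.5]
opening: 0.0448
grip_force: 36.0
spacer 0.86 [279. 131.  63.  61.] [ 0.6303 -0.053 ]
11.575 [ 0.57044673 -0.03869511  0.13134681]
```

View pics/w4.png

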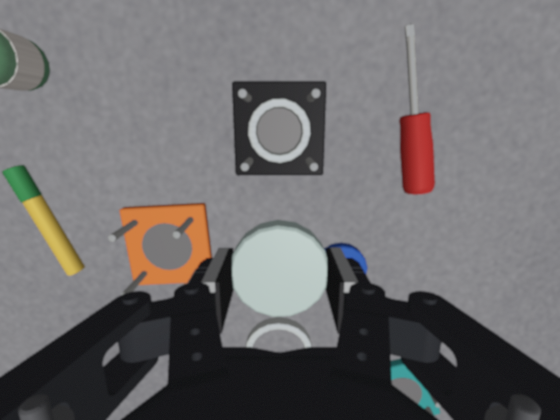

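The lens is held level at (280,268), with the spacer still centred at (279,131). Lower it slowly.

```bash
python3 -m crank '[{"offset":[0.03,0,0],"twist":[0,0,0]},{"offset":[0.058,0,0],"twist":[0,0,0]},{"offset":[0.058,0,0],"twist":[0,0,0]},{"offset":[0.058,0,0.03],"twist":[0,0,0]},{"offset":[0.058,0,0.06],"twist":[0,0,0]},{"offset":[0.058,0,0.085],"twist":[0,0,0]},{"offset":[0.058,0,0.095],"twist":[0,0,0]},{"offset":[0.058,0,0.098],"twist":[0,0,0]},{"offset":[0.058,0,0.098],"twist":[0,0,0]},{"offset":[0.058,0,0.098],"twist":[0,0,0]}]'
```

```text
t: 12.82
tool_pos: [0.628, -0.0528, 0.0345]
tool_rot: [3.117, -0.395, 0.003]
contact_force: [-0.1, 0.2, -0.6]
opening: 0.045
grip_force: 36.0
```

Creep down to contact.

```bash
python3 -m crank '[{"offset":[0,0,0.001],"twist":[0,0,0]},{"offset":[0,0,0.001],"twist":[0,0,0]}]'; python3 -m crank '[{"offset":[0,0,0.001],"twist":[0,0,0]},{"offset":[0,0,0.001],"twist":[0,0,0]}]';python3 -m crank '[{"offset":[0,0,0.0005],"twist":[0,0,0]},{"offset":[0,0,0.0005],"twist":[0,0,0]}]'
```

```text
t: 13.08
tool_pos: [0.6278, -0.0528, 0.0334]
tool_rot: [3.117, -0.395, 0.002]
contact_force: [-0.6, 0.0, 4.2]
opening: 0.0447
grip_force: 36.4
t: 13.32
tool_pos: [0.6279, -0.0528, 0.0333]
tool_rot: [3.116, -0.395, 0.001]
contact_force: [-3.7, 1.4, 9.3]
opening: 0.0448
grip_force: 36.9
t: 13.58
tool_pos: [0.6279, -0.0528, 0.0333]
tool_rot: [3.117, -0.395, 0.001]
contact_force: [-5.6, 1.5, 12.2]
opening: 0.0442
grip_force: 37.1
```

```bash
python3 -m crank '[{"offset":[0,0,-0.0012],"twist":[0,0,0]},{"offset":[0,0,-0.0012],"twist":[0,0,0]}]'; python3 -m crank '[{"offset":[0,0,0],"twist":[0,0,0]},{"offset":[0,0,0],"twist":[0,0,0]},{"offset":[0,0,0],"twist":[0,0,0]},{"offset":[0,0,-0.03],"twist":[0,0,0]},{"offset":[0,0,-0.06],"twist":[0,0,0]},{"offset":[0,0,-0.099],"twist":[0,0,0]},{"offset":[-0.03,0,-0.099],"twist":[0,0,0]},{"offset":[-0.058,0,-0.099],"twist":[0,0,0]},{"offset":[-0.058,0,-0.099],"twist":[0,0,0]},{"offset":[-0.058,0,-0.099],"twist":[0,0,0]}]' 1
python3 m.py w5.png lens
python3 - <<'E'
from h import *
go([.571,.30,.15])
E
```

```text
t: 13.82
tool_pos: [0.6279, -0.0528, 0.0334]
tool_rot: [3.117, -0.395, 0.002]
contact_force: [-1.9, 0.5, 8.2]
opening: 0.0447
grip_force: 36.5
t: 15.08
tool_pos: [0.5715, -0.0384, 0.1311]
tool_rot: [3.117, -0.395, 0.001]
contact_force: [0.8, -0.4, 0.6]
opening: 0.0856
grip_force: 0.0
lens 0.97 [279. 140.  67.  63.] [ 0.6243 -0.0507]
lens 0.81 [343. 269.  56.  51.] [ 0.4943 -0.0796]
15.175 [ 0.57146243 -0.03837543  0.13108994]
offset [-0.0852 -0.3276 -0.0189] twist [-0. -0. -0.] yaw -1.823 pos [ 0.5717 -0.0385  0.1311] q [-0.2   0.01  1.83  0.    1.3   1.63]
```

View pics/w5.png

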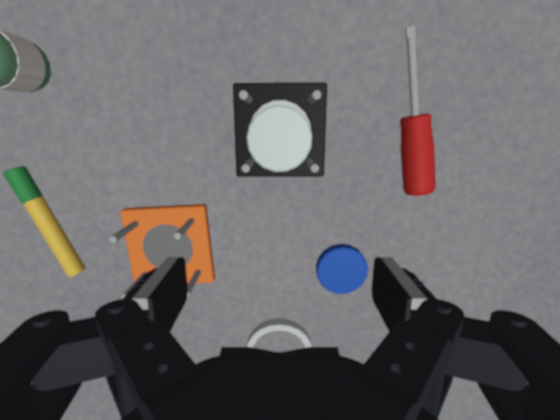

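```bash
python3 - <<'E'
from h import *
k=get_calibration("wrist");K=k["intrinsics"];T=k["tool_from_camera"]
im=get_image("wrist");g=im[95:180,235:330].astype(int)
print("rows at col 280:",[(r,im[r,280].tolist()) for r in range(94,110)],[(r,im[r,280].tolist()) for r in range(166,178)])
print("cols",[(c,int(im[137,c].sum())) for c in list(range(240,256))+list(range(306,320))])
for h,n in((.042,"lens"),(.03,"sp")):
  for p in[(280,136),(280,106),(280,171)]:print(n,p,topt(*p,.1315-h,K,T)[:2])
E
```

```text
rows at col 280: [(94, [46, 45, 47]), (95, [46, 45, 47]), (96, [46, 46, 48]), (97, [46, 45, 47]), (98, [47, 47, 48]), (99, [68, 68, 69]), (100, [112, 116, 116]), (101, [156, 160, 161]), (102, [179, 184, 186]), (103, [185, 190, 192]), (104, [182, 187, 190]), (105, [173, 181, 182]), (106, [167, 178, 176]), (107, [175, 188, 185]), (108, [186, 199, 196]), (109, [191, 203, 200])] [(166, [191, 203, 199]), (167, [191, 203, 200]), (168, [190, 203, 199]), (169, [186, 199, 195]), (170, [172, 184, 181]), (171, [139, 151, 148]), (172, [94, 102, 101]), (173, [59, 61, 62]), (174, [46, 47, 48]), (175, [51, 50, 52]), (176, [74, 74, 76]), (177, [105, 105, 108])]
cols [(240, 124), (241, 126), (242, 127), (243, 128), (244, 128), (245, 196), (246, 328), (247, 451), (248, 532), (249, 571), (250, 583), (251, 583), (252, 585), (253, 585), (254, 585), (255, 585), (306, 602), (307, 603), (308, 602), (309, 588), (310, 549), (311, 456), (312, 314), (313, 191), (314, 155), (315, 157), (316, 156), (317, 160), (318, 161), (319, 160)]
lens (280, 136) [ 0.05866423 -0.0004688 ]
lens (280, 106) [ 0.07935247 -0.0004641 ]
lens (280, 171) [ 0.03317495 -0.00047459]
sp (280, 136) [ 0.05820344 -0.000437  ]
sp (280, 106) [ 0.07996606 -0.00043206]
sp (280, 171) [ 0.03139044 -0.00044308]
```

```bash
python3 -m crank '[{"offset":[-0.014,-0.055,0],"twist":[0,0,0]},{"offset":[-0.028,-0.11,0],"twist":[0,0,0]},{"offset":[-0.042,-0.165,0],"twist":[0,0,0]},{"offset":[-0.056,-0.22,0],"twist":[0,0,0]},{"offset":[-0.07,-0.275,0],"twist":[0,0,0]},{"offset":[-0.085,-0.328,0],"twist":[0,0,0]},{"offset":[-0.085,-0.328,0],"twist":[0,0,0]},{"offset":[-0.085,-0.328,0],"twist":[0,0,0]}]'
python3 circ.py ring 0.008 r1.png
```

```text
t: 16.23
tool_pos: [0.5707, 0.3006, 0.1306]
tool_rot: [3.116, -0.394, -0.001]
contact_force: [-0.2, -1.0, 0.7]
opening: 0.0853
grip_force: 0.0
ring [282. 204.  56.  54.] ctr [0.5717 0.2991] axes [48.  48.8]
 tool offset to ctr [0.0013 0.0011 0.1306]
ring [281. 202.  52.  57.] ctr [0.5717 0.2989] axes [46.1 48.4]
 tool offset to ctr [0.001  0.0003 0.1307]
t 16.425 [[0.5707 0.3006 0.1306]
 [0.5708 0.2996 0.1307]]
```

View pics/r1.png

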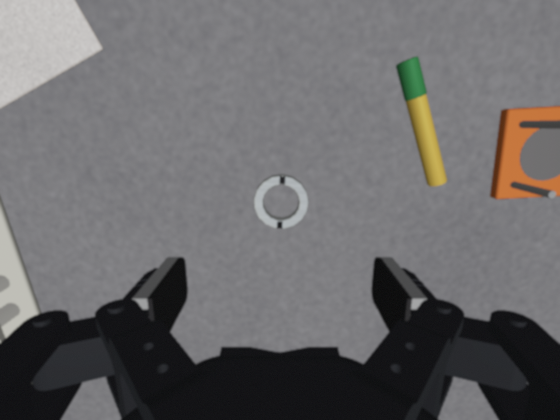

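The retaining ring with two spanner slots is centred at (281,202), and the slots lie clear of the finger sides.

```bash
python3 -m crank '[{"offset":[0.0005,0.0005,0.05],"twist":[0,0,0]},{"offset":[0.0005,0.0005,0.1],"twist":[0,0,0]},{"offset":[0.0005,0.0005,0.122],"twist":[0,0,0]},{"offset":[0.0005,0.0005,0.129],"twist":[0,0,0]},{"offset":[0.0005,0.0005,0.129],"twist":[0,0,0]}]' 0.9
python3 -m crank '[{"offset":[0,0,0],"twist":[0,0,0]},{"offset":[0,0,0],"twist":[0,0,0]},{"offset":[0,0,0],"twist":[0,0,0]},{"offset":[0,0,0],"twist":[0,0,0]}]' 0 35
python3 -m crank '[{"offset":[0,0,-0.01],"twist":[0,0,0]},{"offset":[0,0,-0.06],"twist":[0,0,0]},{"offset":[0,0,-0.11],"twist":[0,0,0]},{"offset":[0.014,0.055,-0.129],"twist":[0,0,0]},{"offset":[0.028,0.11,-0.129],"twist":[0,0,0]},{"offset":[0.042,0.165,-0.129],"twist":[0,0,0]},{"offset":[0.056,0.22,-0.129],"twist":[0,0,0]},{"offset":[0.07,0.275,-0.129],"twist":[0,0,0]},{"offset":[0.0845,0.3275,-0.129],"twist":[0,0,0]},{"offset":[0.0845,0.3275,-0.129],"twist":[0,0,0]},{"offset":[0.0845,0.3275,-0.129],"twist":[0,0,0]}]'
python3 m.py w6.png lens
```

```text
t: 17.05
tool_pos: [0.572, 0.3002, 0.0034]
tool_rot: [-3.116, 0.396, -0.003]
contact_force: [0.3, 0.1, 0.5]
opening: 0.0765
grip_force: 0.0
t: 17.55
tool_pos: [0.5723, 0.3006, 0.0047]
tool_rot: [-3.115, 0.394, -0.005]
contact_force: [-1.7, -1.2, 6.6]
opening: 0.0461
grip_force: 34.9
t: 18.92
tool_pos: [0.571, -0.038, 0.1315]
tool_rot: [-3.116, 0.396, -0.001]
contact_force: [-0.4, 0.1, -1.2]
opening: 0.0455
grip_force: 36.1
lens 0.85 [350. 257.  40.  27.] [ 0.5038 -0.0878]
lens 0.74 [279. 140.  65.  64.] [ 0.6239 -0.0502]
19.025 [ 0.57104465 -0.03800485  0.13154328]
```

View pics/w6.png

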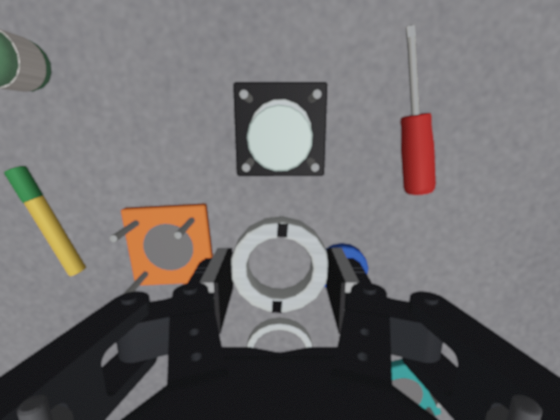

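The ring is held level at (280,266), with the lens lying flat on the spacer at (279,136). Lower the ring.

```bash
python3 -m crank '[{"offset":[0.03,0,0],"twist":[0,0,0]},{"offset":[0.0595,0,0],"twist":[0,0,0]},{"offset":[0.0595,0,0],"twist":[0,0,0]},{"offset":[0.0595,0,0.03],"twist":[0,0,0]},{"offset":[0.0595,0,0.06],"twist":[0,0,0]},{"offset":[0.0595,0,0.078],"twist":[0,0,0]},{"offset":[0.0595,0,0.083],"twist":[0,0,0]},{"offset":[0.0595,0,0.084],"twist":[0,0,0]},{"offset":[0.0595,0,0.084],"twist":[0,0,0]}]'
python3 -m crank '[{"offset":[0,0,0.001],"twist":[0,0,0]},{"offset":[0,0,0.001],"twist":[0,0,0]}]'; python3 -m crank '[{"offset":[0,0,0.001],"twist":[0,0,0]},{"offset":[0,0,0.001],"twist":[0,0,0]}]'
```

```text
t: 20.15
tool_pos: [0.6295, -0.0532, 0.0483]
tool_rot: [3.116, -0.395, 0.004]
contact_force: [0.9, 0.7, -0.2]
opening: 0.0455
grip_force: 36.1
t: 20.4
tool_pos: [0.6293, -0.0532, 0.0468]
tool_rot: [3.117, -0.395, 0.003]
contact_force: [0.6, 0.4, 1.9]
opening: 0.0453
grip_force: 36.3
t: 20.65
tool_pos: [0.6294, -0.0533, 0.0468]
tool_rot: [3.116, -0.395, 0.002]
contact_force: [-2.5, 0.3, 6.7]
opening: 0.0456
grip_force: 36.9
```

```bash
python3 -m crank '[{"offset":[0,0,-0.0007],"twist":[0,0,0]},{"offset":[0,0,-0.0007],"twist":[0,0,0]}]'; python3 -m crank '[{"offset":[0,0,0],"twist":[0,0,0]},{"offset":[0,0,0],"twist":[0,0,0]},{"offset":[0,0,0],"twist":[0,0,0]},{"offset":[0,0,-0.03],"twist":[0,0,0]},{"offset":[0,0,-0.085],"twist":[0,0,0]},{"offset":[-0.03,0,-0.085],"twist":[0,0,0]},{"offset":[-0.0595,0,-0.085],"twist":[0,0,0]},{"offset":[-0.0595,0,-0.085],"twist":[0,0,0]},{"offset":[-0.0595,0,-0.085],"twist":[0,0,0]}]' 1
python3 - <<'E'
from h import *
f=lambda im,u,v,w:cv2.resize(im[v-w*3//4:v+w*3//4,u-w:u+w],(390,292),interpolation=cv2.INTER_CUBIC)
save(np.hstack([f(get_image("wrist"),280,130,64),f(get_image("side"),226,208,32)]),"fin.png");print(get_obs()["t"])
E
```

```text
t: 20.9
tool_pos: [0.6293, -0.0532, 0.0467]
tool_rot: [3.117, -0.395, 0.003]
contact_force: [-0.2, -0.6, 5.6]
opening: 0.0455
grip_force: 36.8
t: 22.02
tool_pos: [0.5714, -0.0383, 0.1308]
tool_rot: [3.117, -0.395, 0.001]
contact_force: [-0.6, 0.2, -0.2]
opening: 0.0855
grip_force: 0.0
22.125
```

View pics/fin.png

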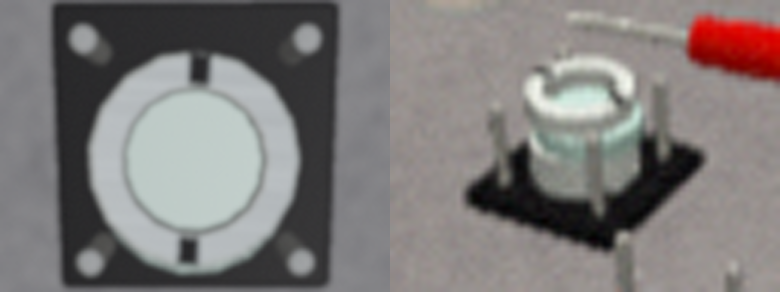

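The stack is complete: the left crop shows the ring centred at (195,160), flat on the glass. The right crop shows spacer, lens and ring between the rods. Handing in.

```bash
python3 -c "from station import *;print(finish_job())"
```

```text
the job is handed in; nothing more can be done
None
```

The spacer, lens blank and retaining ring are stacked in that order, flat between the rods of the black cage; I handed the job in at about 22 s, with the lens roughly 4 mm off centre but fully supported.

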